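Set the bar-trimming gauge to its click stop

ROBOT

A 6-joint arm with a two-finger parallel gripper is mounted at the origin on the work surface. World frame = base frame: x ahead of the robot, y to its left, z up, the work surface at z = 0. Lengths are in mm, angles in rad, forces in N, time in s.
With the tool pointing down it reaches from about 350 to 875 mm from the base axis. Payload 4.2 kg.
Tool frame: the origin (TCP) lies at the very end of the fingers, on their centre line; the grasp point (between the pads) lies 19 mm behind it; z points along the fingers, y is the line along which they close (so a half turn about z gives the same grasp; the last joint's range is limited). The gripper opens to 85 mm and grips with 20 to 120 N. Pads are 22 mm wide; open, the fingers measure 114 mm over their backs; the gripper's body (76 mm by 85 mm) begins 54 mm behind the grasp point. The pads swing forward as they close: fully open they stand 13 mm farther back than shut.
Start: joints at [-0.954, 0.385, 0.008, 0, -1.194, -0.259], TCP at [218.898, -585.391, 206.212] pointing down, gripper open.
Joint ranges: [-3.14, 3.14], [-1.21, 2.06], [-1.07, 1.41], [-3.16, 2.05], [-2.99, -0.16], [-3.1, 3.1]. Speed limits (rad/s): [2.79, 2.79, 3.14, 3.14, 3.14, 3.14].

INTERFACE

Orientations are given as a unit quaternion [x, y, z, w].
In Python, from bench import arm, optics gives the robot as it stands. The module is installed in compiled form; this text tells all that it offers.
- The arm moves only by the tool step_arm, never from a script. Its argument "motion" is a list of rows, each an object with "dr": the turn, a rotation vector about the tool's x, y, z in units of 8 degrees (1.0 is 8 degrees), a list of three; "slide": the shift along the tool's x, y, z in mm, a list of three; "jaw": the finger opening in mm, from 0 to 85.4. A call has exactly 8 rows; each row is the pose to reach, as a shift and turn from the pose commanded when the call began, along the tool's axes at that moment; what a row does not reach only later rows make up. A row lasts 1/8 s, in which the tool goes at most 62.5 mm and 10.7 degrees, less where a joint would pass 70% of its speed; a pose out of reach is approached as far as the arm can. A call with a gripper value outside its range is refused whole. The fingers move at their own pace and stop on an object; the grip force is fixed at half the most. Time passes only in rows, so rows that repeat a pose let the fingers close, or fill a call up. It gives the time, the measured TCP pose, the force, the opening and the grip force at its end, in the units of the state.
- arm.read_state(): the state, without advancing time (a new reading comes with each control period).
- optics.get_image(name): name is "scene" or "top" or "wrist"; returns the picture (400x640x3 uint8, blue, green, red); there is no depth.
- optics.camera_info(name): a dict with "camera_matrix" (3x3 intrinsics, pixels), "view" (4x4, takes a point from world to camera coordinates); the wrist camera has in their place "T_tool_cam" (4x4, takes a point from camera to tool coordinates, whose origin is the TCP and whose axes are the flange's). Camera axes: x right, y up, looking along -z (the intrinsics and any distortion apply to the point x, -y, -z); pixel columns grow to the right and rows downward; lengths in mm; the calibration is good to about 2 mm. A picture is of the moment at which its call begins: read the wrist's pose just before it. camera_info takes no time and is no camera call.
- arm.job_done(): hands the job in; it is judged then, once.
The state is a dict: "clock": time; "joints": joint angles; "joint_vel": joint speeds; "joint_efforts": joint torques, N m; "position": TCP position; "ee_rot": TCP orientation; "contact_force": force on the tool from outside, world axes, zero at the start; "wrist_torque": the same for the moment, N m; "gripper_width": finger opening in mm; "grasp_force": force on a finger pad.
Only numpy, scipy, OpenCV 4.12 (cv2) and the standard library are available. Lean on these libraries where they do the work, as an engineer would, in place of code of your own. Each camera call takes 0.05 s, during which the arm holds its last target. There are 200 camera calls.

TASK

Set the trimming gauge beside the clamped handlebar: with your fingertips, push the black carriage along its rail by its red rear pad until its spring roller drops over the low ridge into the notch of the yellow click plate, and leave it sitting there, not forced on over the high ridge behind the notch. Only push it, never grip it; keep your fingers off its thin steel pointer and its brass-topped plunger block, and leave the tire levers, the skewer and the dish of washers where they lie.

Things in the scene. Friction and masses are not known exactly. Their poses are not given: they have to be found in the camera images.
- gauge: Fixed gauge: aluminium rail 60 mm wide (x), 420 mm long (y, -200 to +220 mm), 30 mm high, with an 8 mm high, 48 mm wide ledge with tick marks (10 mm apart) along its -x side. Origin on the work surface under the rail's middle line; +y runs along the rail, the way the carriage must be pushed.
- clamp (a point): Centre of the handlebar in the blue clamp (black star knob, top 102 mm high), 42 mm above the work surface, 125 mm to the rail's +x side. The straight bar is parallel to the rail, 360 mm to either side of this point, 22 mm thick (top 53 mm high), 32 mm in the clamp. Fixed. Axes as the gauge.
- carriage (a joint): Carriage position along the rail, m, 0 to 0.28, growing towards the gauge's +y; at 0 its middle is at the gauge's y = -120 mm. Black block 90 mm across, 94 mm along the rail over its pads (too wide to grip), 31 to 55 mm high. About 0.5 kg, drags with about 0.7 N, stays where it is left.
- rear_pad: Red pad on the carriage's rear (-y) end, the one to push towards +y: 74 mm wide, 5 mm thick, 22 mm high (32.5 to 54.5 mm above the work surface; rail top below it at 30 mm). Origin at its centre; its outer face is 2.5 mm further to -y. Axes as the gauge.
- front_pad: Like blue pad on the carriage's front (+y) end.
- push_face (a point): Centre of the red pad's outer face, 43.5 mm above the work surface, 47 mm behind (-y) the roller. Pushed here, the carriage needs about 5 N (more if pushed fast) to climb the low ridge, then jumps ahead by itself into the notch as the force dips; the high ridge behind the notch would take about 15 N.
- plunger: Plunger block with the spring roller, sticking 28 mm out of the middle of the carriage's -x side: 24 mm along the rail, 35 to 55 mm high, with a brass top to 65 mm. Origin 45 mm above the work surface, 56 mm to the -x side of the rail's middle line. Fingers must not touch it. Axes as the gauge.
- roller_mark (a point): Point straight above the spring roller, 55.5 mm above the work surface, level with the carriage's white middle line, 56 mm to the -x side of the rail's middle line. Axes as the gauge.
- pointer: Thin steel pointer blade on the carriage's top, 14 mm wide narrowing to 4 mm, 3 mm thick, 56 to 59 mm high; it reaches from 10 to 135 mm on the +x side of the rail's middle line, over the handlebar. Fingers must not touch it. Origin at its root, x along it.
- notch (a point): Notch in the yellow click plate (36 x 62 mm, top 14 mm high) clamped on the ledge. Low steel ridge: crest 8 mm before it (-y), 2 mm above the plate; high ridge: 11 mm behind it (+y), 6 mm. The carriage is set when the roller mark is level with this point along the rail; let go between the crests, 2 mm clear of either, it settles there. Axes as the gauge.
- tire_lever1: Orange plastic tire lever, 115 x 16 mm, 11 mm high, lying on the work surface on the robot's side of the rail; loose, to be left alone. Origin under its middle.
- tire_lever2: The second, like tire lever, beside the first.
- skewer: Steel quick-release skewer, 150 mm long with its nut and cam lever, 18 mm high, lying on the robot's side of the rail; loose, to be left alone. Origin under its middle.
- dish: Small glass dish of washers, 92 mm across, 28 mm high, standing beyond the +y end of the rail; loose, to be left alone. Origin under its middle.

How it is judged:
By the outcome, as a careful person would: the job done as asked, in the order asked, and still so for the second after the job is handed in, with the robot touching nothing.
It also fails if it takes over 40 s, if anything falls off the work surface, if the arm or the gripper's body presses on something with over 40 N, if the wrist force passes 120 N, or if a joint passes its speed limit or range.

## Working session

There is one attempt and no reset: what is moved stays moved. The work goes in short steps, Python scripts to look and compute and a tool call to move; the robot and the scene stay as the last step left them, time stands still between calls to the robot, and variables do not carry over. Pictures are saved under pics/ and viewed, at most 10 in all, crops included, and the job is handed in when it is done.

Besides the shell and the picture viewer there is one more tool, called after "Request:" as name([rows], argument=value, ...), one row to a line, values as JSON. step_arm: Moves the arm, as the interface text tells. Its arguments: {"type":"object","properties":{"motion":{"type":"array","items":{"type":"object","properties":{"dr":{"type":"array","items":{"type":"number"}},"slide":{"type":"array","items":{"type":"number"}},"jaw":{"type":"number"}}}}},"required":["motion"]}

```bash
mkdir -p pics; cat > h.py <<'E'
import numpy as np, cv2
from bench import arm, optics
from scipy.spatial.transform import Rotation as R
def cam(name, st=None):
    i=optics.camera_info(name); K=np.array(i["camera_matrix"])
    if name=="wrist":
        T=np.eye(4); T[:3,:3]=R.from_quat(st["ee_rot"]).as_matrix(); T[:3,3]=st["position"]
        M=T@np.array(i["T_tool_cam"])
    else: M=np.linalg.inv(np.array(i["view"]))
    return K,M
def ray(c,u,v,z):
    K,M=c; d=np.linalg.inv(K)@[u,v,1]; d=M[:3,:3]@[d[0],-d[1],-d[2]]; o=M[:3,3]
    return o+d*(z-o[2])/d[2]
def proj(c,p):
    K,M=c; q=np.linalg.inv(M)@[*p,1]; q=K@[q[0],-q[1],-q[2]]; return q[:2]/q[2]
E
python3 - <<'E'
from h import *
s=arm.read_state(); print(s)
for n in("scene","top"):
    print({k:(np.array(v).tolist() if not isinstance(v,str) else v) for k,v in optics.camera_info(n).items()})
    cv2.imwrite(f"pics/{n}0.png",optics.get_image(n))
E
```

```text
{'clock': 0.0, 'joints': array([-9.54436642e-01,  3.85589575e-01,  6.62469047e-03, -5.06290861e-04,
       -1.19399473e+00, -2.58609335e-01]), 'joint_vel': array([ 0.00042232, -0.00031502,  0.00041386,  0.00071777,  0.00139216,
        0.00165045]), 'joint_efforts': array([-7.31951741e-05, -3.92288768e+01,  1.88397288e+01,  4.18605432e+00,
       -4.64485915e-03, -6.93443297e-06]), 'position': array([ 218.65488583, -584.82307547,  205.10018529]), 'ee_rot': array([-1.77830790e-01,  9.84060458e-01,  1.07945598e-03, -2.45125111e-04]), 'contact_force': array([-0.07133286, -0.59187569,  0.63524512]), 'wrist_torque': array([ 0.00877484,  0.00282742, -0.0096458 ]), 'grasp_force': 0.0, 'gripper_width': 85.54036963731154}
{'camera_matrix': [[394.8699542677266, 0.0, 317.4045554020999], [0.0, 394.8699542677266, 193.45829120109767], [0.0, 0.0, 1.0]], 'view': [[-0.7216128334487489, 0.6922260894150956, 0.009897461045750604, 369.0881694042303], [-0.5313232676720882, -0.5629312252452967, 0.6330908472518644, 317.02488197622023], [0.4438135913109497, 0.45158772877140146, 0.7740142242819341, -1148.9268982632534], [0.0, 0.0, 0.0, 1.0]]}
{'camera_matrix': [[364.4559469521873, 0.0, 317.0749263904146], [0.0, 364.4559469521873, 197.9766140597758], [0.0, 0.0, 1.0]], 'view': [[-0.011862527131916885, -0.9997512519664875, -0.018886890731028498, 74.2464883223055], [0.9971627320491846, -0.013231755950549217, 0.07410402449713233, -578.5623047948361], [-0.07433549799558095, -0.017954242560085345, 0.9970716518444616, -822.3192284702899], [0.0, 0.0, 0.0, 1.0]]}
```

View pics/top0.png

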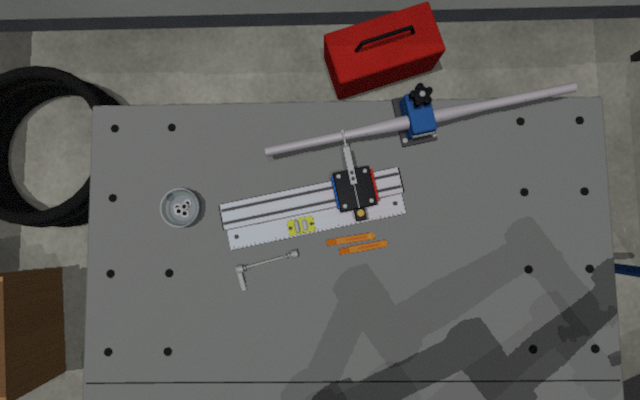

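View pics/scene0.png

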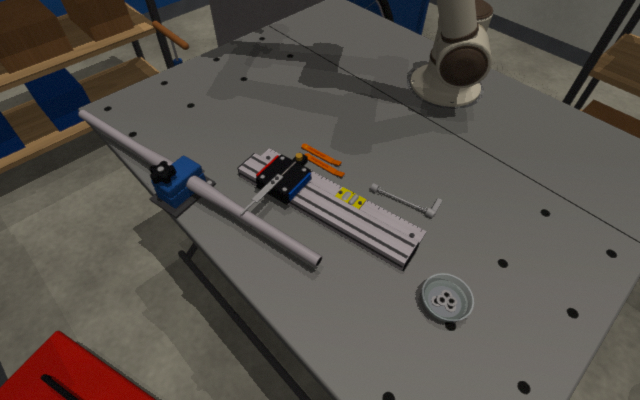

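The top view shows the carriage at about (355,190), with its red pad at (375,185). The yellow click plate is at (301,226), and the rail's +y points to the left. The levers, the skewer and the dish are clear of the rail.

```bash
cat > m.py <<'E'
from h import *
for n in("top","scene"):
    im=cv2.imread(f"pics/{n}0.png"); c=cam(n); h=cv2.cvtColor(im,cv2.COLOR_BGR2HSV)
    H,S,V=[h[...,k].astype(int) for k in range(3)]
    roi=np.zeros(H.shape,bool)
    if n=="top": roi[150:260,210:410]=1
    else: roi[140:270,235:430]=1
    for nm,m,z in(("red",((H<6)|(H>172))&(S>150)&(V>60),54.5),("blue",(H>100)&(H<125)&(S>130)&(V>50),54.5),("yellow",(H>22)&(H<35)&(S>120)&(V>80),14)):
        m=(m&roi).astype(np.uint8); N,l,st,ce=cv2.connectedComponentsWithStats(m)
        for i in range(1,N):
            if st[i,4]>8: print(n,nm,st[i],ce[i].round(1),ray(c,*ce[i],z).round(1))
        p=np.argwhere(m)[:,::-1]
        if len(p)>10:
            q=np.array([ray(c,*a,z)[:2] for a in p]); w,v=np.linalg.eigh(np.cov(q.T)); r=cv2.minAreaRect(q.astype(np.float32)); print("  rect",r,v[:,1])
im=cv2.imread("pics/top0.png"); c=cv2.resize(im[155:260,210:410],None,fx=4,fy=4,interpolation=cv2.INTER_CUBIC); cv2.imwrite("pics/crop0.png",c)
E
python3 m.py
```

```text
top red [369 169  10  32  80] [373.6 184.2] [606.2 -59.8  54.5]
  rect ((605.9583129882812, -60.32757568359375), (71.48562622070312, 6.04481840133667), 11.129671096801758) [-0.98201518 -0.18880198]
top blue [331 176   9  33  87] [335.  191.9] [590.   26.2  54.5]
  rect ((589.7446899414062, 26.370763778686523), (73.24897766113281, 6.193211555480957), 10.967604637145996) [-0.98088283 -0.19459926]
top yellow [357 212   5   5  15] [359.  213.3] [542.9 -30.   14. ]
top yellow [297 216  18  18 135] [306.6 224.3] [518.9  92.3  14. ]
top yellow [287 220  10  15  85] [291.2 227.1] [512.8 128.3  14. ]
  rect ((527.0899047851562, 50.257423400878906), (34.18084716796875, 174.05067443847656), 10.60061264038086) [-0.18557009  0.98263103]
scene red [256 155  23  21  64] [266.8 165.5] [609.  -58.8  54.5]
  rect ((606.8462524414062, -59.39628601074219), (71.80224609375, 5.698687553405762), 10.779239654541016) [-0.98218453 -0.187919  ]
scene blue [288 172  23  28 185] [299.3 185.6] [596.   32.5  54.5]
  rect ((594.4542846679688, 32.26959991455078), (82.96198272705078, 14.697290420532227), 11.854646682739258) [-0.97254539 -0.23271325]
scene yellow [335 187  21  16 122] [344.5 194.1] [518.1  92.5  14. ]
scene yellow [352 196  14  13  94] [358.7 202. ] [511.6 128.9  14. ]
  rect ((515.4235229492188, 107.20311737060547), (32.762386322021484, 61.89438247680664), 10.942070007324219) [-0.17409761  0.9847284 ]
```

View pics/crop0.png

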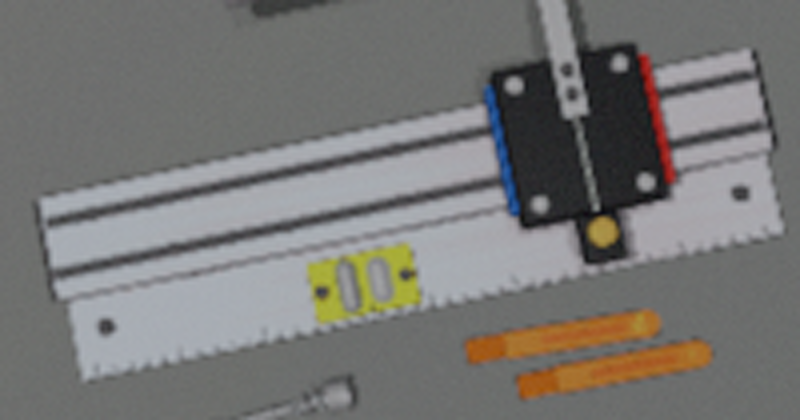

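The crop shows the low ridge at crop (379,278), the high ridge at (348,285) and the brass plunger top at (603,231).

```bash
python3 - <<'E'
from h import *
c=cam("top"); f=lambda u,v:((u+.5)/4-.5+210,(v+.5)/4-.5+155)
lo=ray(c,*f(379,278),16);hi=ray(c,*f(348,285),20);br=ray(c,*f(603,231),65)
yd=np.array([-.189,.982,0]);yd/=np.linalg.norm(yd);xd=np.array([yd[1],-yd[0],0])
red=np.array([606.3,-60.,43.5]); face=red-2.5*yd
print(lo,hi,(hi-lo)@yd,br)
print("y: low",lo@yd,"hi",hi@yd,"brass",br@yd,"face+47",face@yd+47)
print("notch",lo@yd+8,hi@yd-11,"face-from-notch travel",lo@yd+8-(face@yd+47))
print("axis check lateral: brass",(br-red)@xd)
s=arm.read_state();Rm=R.from_quat(s["ee_rot"]).as_matrix()
zt=np.array([0,0,-1.]);
for sg in(1,-1):
  Rt=np.c_[sg*yd,np.cross(zt,sg*yd),zt]
  dv=R.from_matrix(Rm.T@Rt).as_rotvec(degrees=True)/8
  for d,z in((45,120),(45,37)):
    t=face-d*yd;t[2]=z
    print(sg,dv,t,Rm.T@(t-s["position"]))
E
```

```text
[519.38866167  97.31234579  16.        ] [515.5533552  115.07000538  20.        ] 18.162485990547875 [543.41215066 -28.17128391  65.        ]
y: low -2.6036749111852937 hi 15.558811079362576 brass -130.36616407391438 face+47 -129.0067961410047
notch 5.396325088814706 4.558811079362576 face-from-notch travel 134.40312122981942
axis check lateral: brass -55.73898659422117
1 [ 9.93290657e-03 -1.30701202e-02  1.24494922e+01] [ 615.27729801 -106.64395052  120.        ] [-538.89392518  308.9689344    85.77409781]
1 [ 9.93290657e-03 -1.30701202e-02  1.24494922e+01] [ 615.27729801 -106.64395052   37.        ] [-538.90258234  308.80197559  168.77392943]
-1 [ 1.24851644e-02  9.48835739e-03 -1.00504995e+01] [ 615.27729801 -106.64395052  120.        ] [-538.89392518  308.9689344    85.77409781]
-1 [ 1.24851644e-02  9.48835739e-03 -1.00504995e+01] [ 615.27729801 -106.64395052   37.        ] [-538.90258234  308.80197559  168.77392943]
```

Request:
step_arm([
  {"dr": [0,0,-1],"slide": [-45,25,0],"jaw": 0},
  {"dr": [0,0,-2],"slide": [-95,55,0],"jaw": 0},
  {"dr": [0,0,-3],"slide": [-145,83,0],"jaw": 0},
  {"dr": [0,0,-4],"slide": [-195,112,0],"jaw": 0},
  {"dr": [0,0,-5],"slide": [-245,140,0],"jaw": 0},
  {"dr": [0,0,-6],"slide": [-295,169,0],"jaw": 0},
  {"dr": [0,0,-7],"slide": [-345,198,10],"jaw": 0},
  {"dr": [0,0,-8],"slide": [-395,226,20],"jaw": 0},
])

```text
clock: 1.1
position: [510.5, -233.6, 185.9]
ee_rot: [-0.674, 0.739, 0.0, 0.0]
contact_force: [1.0, -0.8, 0.1]
gripper_width: -0.2
grasp_force: 0.0
```

```bash
cat > go.py <<'E'
from h import *
import sys
# target: distance of TCP behind red face start (negative), z
yd=np.array([-.189,.982,0]);yd/=np.linalg.norm(yd);face=np.array([606.3,-60.,43.5])-2.5*yd
s=arm.read_state();Rm=R.from_quat(s["ee_rot"]).as_matrix();zt=np.array([0,0,-1.])
Rt=np.c_[-yd,np.cross(zt,-yd),zt]
t=face+float(sys.argv[1])*yd;t[2]=float(sys.argv[2])
print(s["clock"],s["position"].round(1),"along",(s["position"]-face)@yd,"F",s["contact_force"].round(1),s["gripper_width"])
print("dr",R.from_matrix(Rm.T@Rt).as_rotvec(degrees=True)/8,"slide",(Rm.T@(t-s["position"])).round(1))
E
python3 go.py -45 120
```

```text
1.1 [ 510.5 -233.6  185.9] along -149.8756135901829 F [ 1.  -0.8  0.1] -0.18963440954992583
dr [ 2.73351924e-04  1.16874298e-03 -2.01497751e+00] slide [-136.   -92.7   65.9]
```

Request:
step_arm([
  {"dr": [0,0,-0.6],"slide": [-30,-20,10],"jaw": 0},
  {"dr": [0,0,-1.2],"slide": [-60,-41,25],"jaw": 0},
  {"dr": [0,0,-1.6],"slide": [-90,-61,40],"jaw": 0},
  {"dr": [0,0,-2],"slide": [-115,-78,53],"jaw": 0},
  {"dr": [0,0,-2],"slide": [-130,-89,62],"jaw": 0},
  {"dr": [0,0,-2],"slide": [-136,-93,66],"jaw": 0},
  {"dr": [0,0,-2],"slide": [-136,-93,66],"jaw": 0},
  {"dr": [0,0,-2],"slide": [-136,-93,66],"jaw": 0},
])

```text
clock: 2.1
position: [615.1, -109.7, 120.8]
ee_rot: [0.768, -0.64, 0.0, -0.0]
contact_force: [-0.6, -0.1, -0.2]
gripper_width: 0.0
grasp_force: 0.0
```

```bash
python3 go.py -45 38; python3 -c "
from h import *
cv2.imwrite('pics/w1.png',optics.get_image('wrist'))"
```

```text
2.1 [ 615.1 -109.7  120.8] along -47.92081038819434 F [-0.6 -0.1 -0.2] 0.014029855789122978
dr [-0.00448789 -0.00135894 -0.0572396 ] slide [-2.9 -0.7 82.8]
```

View pics/w1.png

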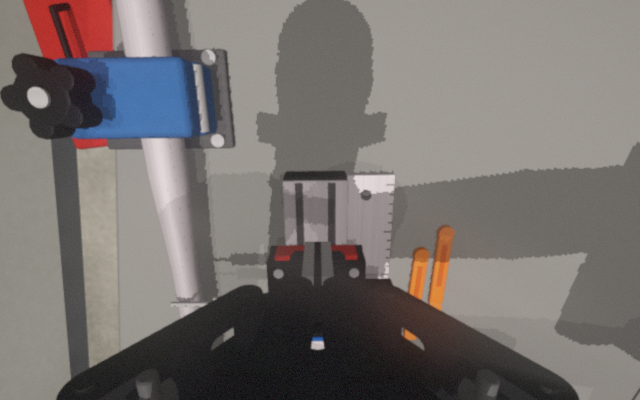

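The wrist view shows the closed fingers centred (318,265) across the red pad (about 275–360), with the rail end behind. Next I lower the tool behind the pad.

Request:
step_arm([
  {"dr": [0,0,0],"slide": [0,0,20],"jaw": 0},
  {"dr": [0,0,0],"slide": [0,0,40],"jaw": 0},
  {"dr": [0,0,0],"slide": [0,0,58],"jaw": 0},
  {"dr": [0,0,0],"slide": [0,0,72],"jaw": 0},
  {"dr": [0,0,0],"slide": [0,0,80],"jaw": 0},
  {"dr": [0,0,0],"slide": [-8,0,81],"jaw": 0},
  {"dr": [0,0,0],"slide": [-18,0,81],"jaw": 0},
  {"dr": [0,0,0],"slide": [-25,0,81],"jaw": 0},
])

```text
clock: 3.15
position: [611.1, -83.3, 39.9]
ee_rot: [0.769, -0.639, 0.0, -0.0]
contact_force: [-0.6, 0.1, 0.3]
gripper_width: 0.1
grasp_force: 0.0
```

```bash
python3 go.py 115 39; python3 -c "
from h import *
im=optics.get_image('scene');cv2.imwrite('pics/s2.png',cv2.resize(im[100:270,180:440],None,fx=3,fy=3))"
```

```text
3.15 [611.1 -83.3  39.9] along -21.31249988704309 F [-0.6  0.1  0.3] 0.11327328357454873
dr [-0.00911259 -0.00098757 -0.04316265] slide [-136.3    1.1    0.9]
```

View pics/s2.png

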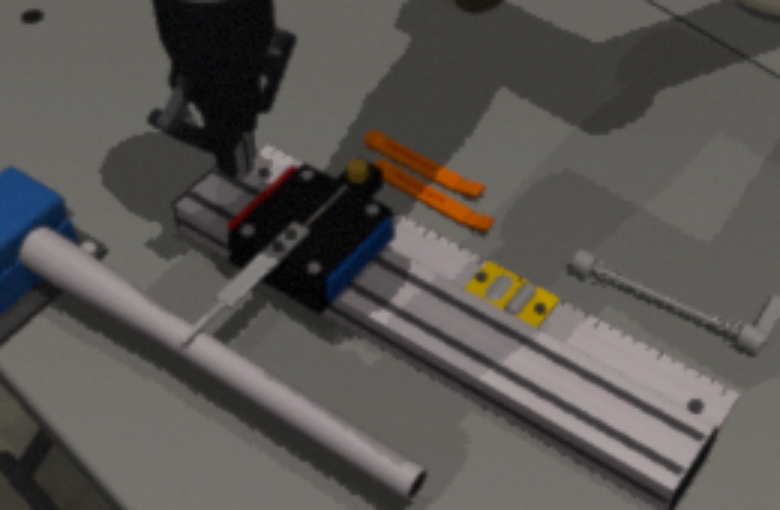

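The fingertips are just behind the red pad (crop 262,200) and touching nothing. I start the push gently.

Request:
step_arm([
  {"dr": [0,0,0],"slide": [-4,0,0],"jaw": 0},
  {"dr": [0,0,0],"slide": [-9,0,0],"jaw": 0},
  {"dr": [0,0,0],"slide": [-16,0,0],"jaw": 0},
  {"dr": [0,0,0],"slide": [-26,0,0],"jaw": 0},
  {"dr": [0,0,0],"slide": [-38,0,0],"jaw": 0},
  {"dr": [0,0,0],"slide": [-49,0,0],"jaw": 0},
  {"dr": [0,0,0],"slide": [-56,0,0],"jaw": 0},
  {"dr": [0,0,0],"slide": [-60,0,0],"jaw": 0},
])

```text
clock: 4.2
position: [599.8, -24.7, 39.3]
ee_rot: [0.769, -0.639, 0.0, -0.0]
contact_force: [0.1, -0.2, -0.9]
gripper_width: -0.2
grasp_force: 0.0
```

Request:
step_arm([
  {"dr": [0,0,0],"slide": [-4,0,0],"jaw": 0},
  {"dr": [0,0,0],"slide": [-10,0,0],"jaw": 0},
  {"dr": [0,0,0],"slide": [-18,0,0],"jaw": 0},
  {"dr": [0,0,0],"slide": [-26,0,0],"jaw": 0},
  {"dr": [0,0,0],"slide": [-34,0,0],"jaw": 0},
  {"dr": [0,0,0],"slide": [-41,0,0],"jaw": 0},
  {"dr": [0,0,0],"slide": [-47,0,0],"jaw": 0},
  {"dr": [0,0,0],"slide": [-50,0,0],"jaw": 0},
])

```text
clock: 5.2
position: [590.7, 24.3, 39.2]
ee_rot: [0.769, -0.639, -0.0, 0.0]
contact_force: [0.9, -0.2, 0.1]
gripper_width: 0.1
grasp_force: 0.0
```

```bash
cat > look.py <<'E'
from h import *
import sys
yd=np.array([-.189,.982,0]);yd/=np.linalg.norm(yd)
im=optics.get_image('top');cv2.imwrite('pics/t%s.png'%sys.argv[1],cv2.resize(im[155:260,210:410],None,fx=4,fy=4,interpolation=cv2.INTER_CUBIC))
c=cam('top');h=cv2.cvtColor(im,cv2.COLOR_BGR2HSV)
H,S,V=[h[...,k].astype(int) for k in range(3)]
roi=np.zeros(H.shape,bool);roi[150:260,210:410]=1
for nm,m,off in(("blue",(H>100)&(H<125)&(S>130)&(V>50),-44.5),):
    m=m&roi;p=np.argwhere(m)[:,::-1].mean(0);print(nm,m.sum(),"roller along",ray(c,*p,54.5)@yd+off,"was -130.4(same method 26.2,590->",np.array([590,26.2,0])@yd-44.5,") notch 5")
E
python3 go.py 115 39; python3 look.py 3
```

```text
5.2 [590.7  24.3  39.2] along 88.19793809281366 F [ 0.9 -0.2  0.1] 0.05723354505729064
dr [ 1.37319678e-04  4.00327901e-05 -4.68254507e-02] slide [-26.8   0.8   0.2]
blue 0 roller along nan was -130.4(same method 26.2,590-> -130.27966997913796 ) notch 5look.py:9: RuntimeWarning: Mean of empty slice.
  m=m&roi;p=np.argwhere(m)[:,::-1].mean(0);print(nm,m.sum(),"roller along",ray(c,*p,54.5)@yd+off,"was -130.4(same method 26.2,590->",np.array([590,26.2,0])@yd-44.5,") notch 5")
  ret = um.true_divide(
```

View pics/t3.png

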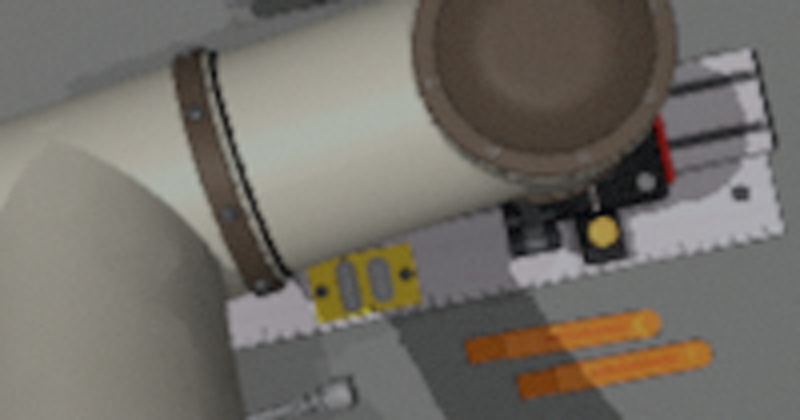

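The arm reads 88 mm along the rail, but the brass top is still at (603,231), so the carriage doesn't appear to have moved. I check this with the other cameras before moving anything.

```bash
python3 -c "
from h import *
s=arm.read_state();print(s['clock'],s['position'],s['contact_force'],s['joints'].round(3))
im=optics.get_image('scene')
a=cv2.resize(im[60:270,150:440],(580,420));t=optics.get_image('top');b=cv2.resize(t[155:260,210:410],(300,158));w=cv2.resize(optics.get_image('wrist'),(220,158))
o=np.zeros((580,580,3),np.uint8);o[:420]=a;o[422:,:300]=b;o[422:,310:530]=w;cv2.imwrite('pics/s4.png',o)
c=cam('scene');print('tcp in crop',(proj(c,s['position'])-[150,60])*2,'top crop4',(proj(cam('top'),s['position'])-[210,155])*4)"
```

```text
5.25 [590.65430718  24.36884962  39.2262399 ] [-0.19931048 -0.14838127 -0.03707057] [ 0.315  0.495 -0.282 -0.    -0.794 -0.131]
tcp in crop [297.55698894 253.54691219] top crop4 [502.52723079 149.00457992]
```

View pics/s4.png

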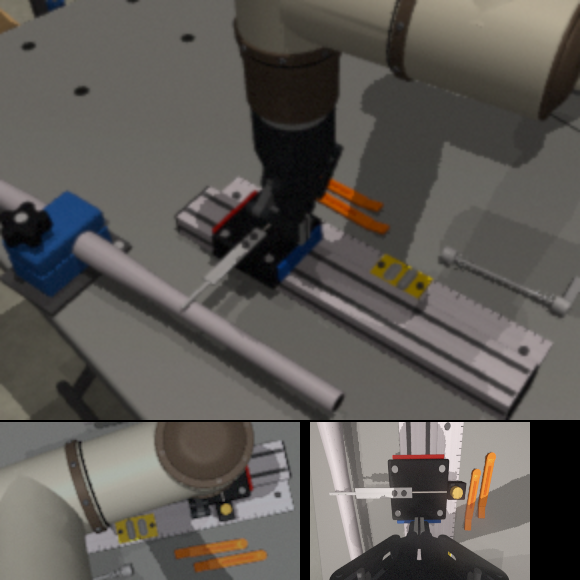

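```bash
python3 -c "
from h import *
c=cam('scene')
for z in (30,40,50,60,70,80): print(z,((proj(c,[611.1,-83.3,z])-[180,100])*3).round(),((proj(c,[590.7,24.4,z])-[150,60])*2).round())
im=cv2.imread('pics/s2.png')
a=cv2.resize(im[100:240,170:330],(400,350),interpolation=cv2.INTER_CUBIC)
b=cv2.resize(cv2.imread('pics/s4.png')[160:300,220:380],(400,350),interpolation=cv2.INTER_CUBIC)
o=np.hstack([a,b]);o=np.clip(255*(o/255.)**.5,0,255).astype(np.uint8);cv2.imwrite('pics/cmp.png',o)"
```

```text
30 [241. 203.] [298. 259.]
40 [239. 194.] [298. 253.]
50 [238. 185.] [297. 247.]
60 [236. 175.] [297. 241.]
70 [235. 165.] [297. 234.]
80 [233. 156.] [296. 228.]
```

View pics/cmp.png

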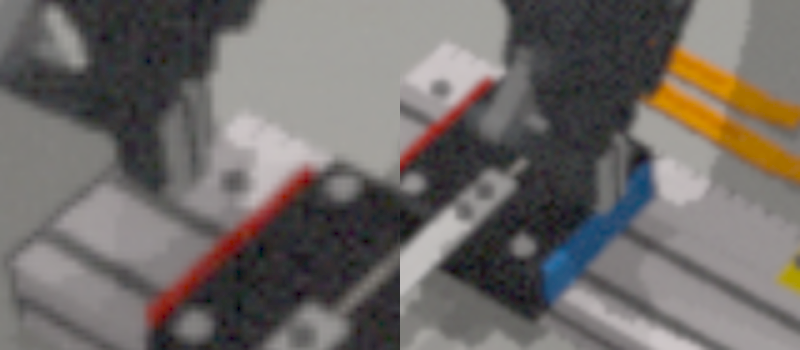

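In both close-ups the fingertip ends at about z 55–60, roughly 20 mm above the reported TCP height. The fingers therefore passed just over the carriage and didn't move it. I lift, go back behind the red pad and go lower, watching the force.

Request:
step_arm([
  {"dr": [0,0,0],"slide": [0,0,-20],"jaw": 0},
  {"dr": [0,0,0],"slide": [0,0,-45],"jaw": 0},
  {"dr": [0,0,0],"slide": [20,0,-50],"jaw": 0},
  {"dr": [0,0,0],"slide": [45,0,-50],"jaw": 0},
  {"dr": [0,0,0],"slide": [70,0,-50],"jaw": 0},
  {"dr": [0,0,0],"slide": [95,0,-50],"jaw": 0},
  {"dr": [0,0,0],"slide": [112,0,-50],"jaw": 0},
  {"dr": [0,0,0],"slide": [116,0,-50],"jaw": 0},
])

```text
clock: 6.4
position: [611.6, -91.7, 88.6]
ee_rot: [0.768, -0.64, -0.0, 0.0]
contact_force: [-0.4, 0.0, -0.3]
gripper_width: 0.1
grasp_force: 0.0
```

Request:
step_arm([
  {"dr": [0,0,0],"slide": [0,0,10],"jaw": 0},
  {"dr": [0,0,0],"slide": [0,0,25],"jaw": 0},
  {"dr": [0,0,0],"slide": [0,0,38],"jaw": 0},
  {"dr": [0,0,0],"slide": [0,0,45],"jaw": 0},
  {"dr": [0,0,0],"slide": [0,0,50],"jaw": 0},
  {"dr": [0,0,0],"slide": [0,0,52],"jaw": 0},
  {"dr": [0,0,0],"slide": [0,0,54],"jaw": 0},
  {"dr": [0,0,0],"slide": [0,0,55],"jaw": 0},
])

```text
clock: 7.4
position: [612.1, -90.2, 34.4]
ee_rot: [0.769, -0.639, 0.0, -0.0]
contact_force: [-0.3, 0.3, 0.8]
gripper_width: 0.1
grasp_force: 0.0
```

```bash
python3 go.py -24 30
```

```text
7.4 [612.1 -90.2  34.4] along -28.276778964461705 F [-0.3  0.3  0.8] 0.05955066558108871
dr [-0.00411325 -0.00042145 -0.04921368] slide [-4.3 -0.   4.4]
```

Request:
step_arm([
  {"dr": [0,0,0],"slide": [0,0,1],"jaw": 0},
  {"dr": [0,0,0],"slide": [0,0,2],"jaw": 0},
  {"dr": [0,0,0],"slide": [0,0,3],"jaw": 0},
  {"dr": [0,0,0],"slide": [0,0,4],"jaw": 0},
  {"dr": [0,0,0],"slide": [0,0,5],"jaw": 0},
  {"dr": [0,0,0],"slide": [0,0,6],"jaw": 0},
  {"dr": [0,0,0],"slide": [0,0,6],"jaw": 0},
  {"dr": [0,0,0],"slide": [0,0,6],"jaw": 0},
])

```text
clock: 8.4
position: [611.9, -90.2, 28.2]
ee_rot: [0.769, -0.639, 0.0, 0.0]
contact_force: [0.0, -0.2, 1.2]
gripper_width: -0.1
grasp_force: 0.0
```

Request:
step_arm([
  {"dr": [0,0,0],"slide": [0,0,2],"jaw": 0},
  {"dr": [0,0,0],"slide": [0,0,3.5],"jaw": 0},
  {"dr": [0,0,0],"slide": [0,0,5],"jaw": 0},
  {"dr": [0,0,0],"slide": [0,0,6],"jaw": 0},
  {"dr": [0,0,0],"slide": [0,0,7],"jaw": 0},
  {"dr": [0,0,0],"slide": [0,0,7],"jaw": 0},
  {"dr": [0,0,0],"slide": [0,0,7],"jaw": 0},
  {"dr": [0,0,0],"slide": [0,0,7],"jaw": 0},
])

```text
clock: 9.4
position: [611.9, -90.2, 21.3]
ee_rot: [0.769, -0.639, 0.0, -0.0]
contact_force: [0.4, 0.9, -0.3]
gripper_width: -0.0
grasp_force: 0.0
```

```bash
python3 go.py -24 30; python3 -c "
from h import *
im=optics.get_image('scene');s=arm.read_state();c=cam('scene')
b=cv2.resize(im[120:190,220:320],(800,560),interpolation=cv2.INTER_CUBIC)
b=np.clip(255*(b/255.)**.5,0,255).astype(np.uint8)
for z,col in((s['position'][2],(0,0,255)),(30,(255,0,255)),(40,(0,255,0))):
  p=s['position'].copy();p[2]=z;cv2.drawMarker(b,tuple(((proj(c,p)-[220,120])*8).astype(int).tolist()),col,0,12,2)
cv2.imwrite('pics/s5.png',b)"
```

```text
9.4 [611.9 -90.2  21.3] along -28.260711079904485 F [ 0.4  0.9 -0.3] -0.013164231888177436
dr [-0.00086575 -0.00021528 -0.04914292] slide [-4.3 -0.2 -8.7]
```

View pics/s5.png

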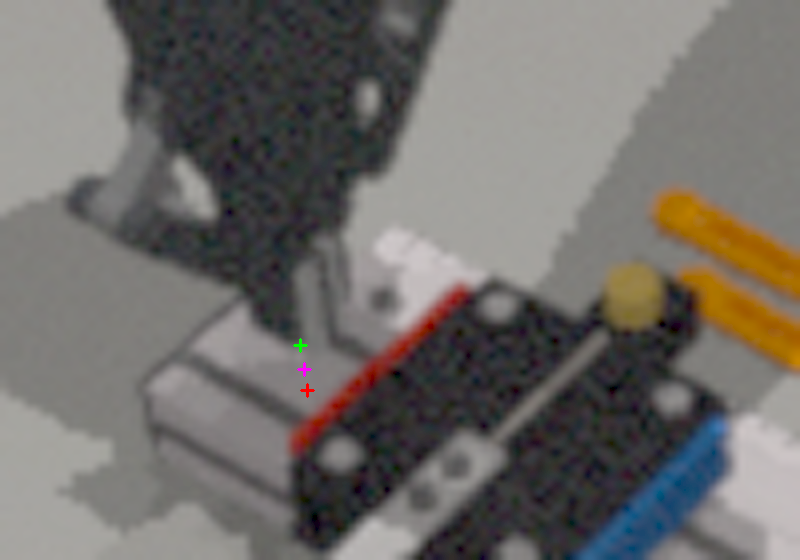

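The fingertip is at about z 40 now (crop 325,345), on the rail and behind the red pad. I make a short test push.

Request:
step_arm([
  {"dr": [0,0,0],"slide": [-4,0,0],"jaw": 0},
  {"dr": [0,0,0],"slide": [-9,0,0],"jaw": 0},
  {"dr": [0,0,0],"slide": [-14,0,0],"jaw": 0},
  {"dr": [0,0,0],"slide": [-19,0,0],"jaw": 0},
  {"dr": [0,0,0],"slide": [-25,0,0],"jaw": 0},
  {"dr": [0,0,0],"slide": [-32,0,0],"jaw": 0},
  {"dr": [0,0,0],"slide": [-38,0,0],"jaw": 0},
  {"dr": [0,0,0],"slide": [-40,0,0],"jaw": 0},
])

```text
clock: 10.45
position: [604.3, -50.3, 21.2]
ee_rot: [0.769, -0.639, -0.0, 0.0]
contact_force: [-0.8, -1.1, 0.4]
gripper_width: 0.0
grasp_force: 0.5
```

```bash
cat > look.py <<'E'
from h import *
yd=np.array([-.189,.982,0]);yd/=np.linalg.norm(yd);xd=np.array([yd[1],-yd[0],0])
a0=np.array([543.4,-28.2,0])
for n in("top","scene"):
    im=optics.get_image(n);c=cam(n);h=cv2.cvtColor(im,cv2.COLOR_BGR2HSV).astype(int)
    m=((h[...,0]>15)&(h[...,0]<30)&(h[...,1]>90)&(h[...,2]>50)).astype(np.uint8)
    N,l,st,ce=cv2.connectedComponentsWithStats(m)
    for i in range(1,N):
        p=ray(c,*ce[i],65)-a0
        if st[i,4]>5 and abs(p@xd)<12 and -20<p@yd<250: print(n,"brass? moved",(p@yd).round(1),"lat",(p@xd).round(1),st[i])
E
python3 look.py; python3 go.py 115 20
```

```text
top brass? moved 24.5 lat -0.1 [346 211   8   8  49]
scene brass? moved 26.8 lat 2.6 [304 157   8   8  48]
10.55 [604.7 -50.4  21.3] along 12.259891831393444 F [ 0.7  0.6 -0.3] 0.07785161760071102
dr [-0.00345776  0.0020607  -0.04756213] slide [-102.7    0.9    1.3]
```

The carriage moves with the push. I continue to short of the low ridge.

Request:
step_arm([
  {"dr": [0,0,0],"slide": [-5,0,0],"jaw": 0},
  {"dr": [0,0,0],"slide": [-14,0,0],"jaw": 0},
  {"dr": [0,0,0],"slide": [-26,0,0],"jaw": 0},
  {"dr": [0,0,0],"slide": [-39,0,0],"jaw": 0},
  {"dr": [0,0,0],"slide": [-52,0,0],"jaw": 0},
  {"dr": [0,0,0],"slide": [-64,0,0],"jaw": 0},
  {"dr": [0,0,0],"slide": [-74,0,0],"jaw": 0},
  {"dr": [0,0,0],"slide": [-80,0,0],"jaw": 0},
])

```text
clock: 11.55
position: [589.7, 28.7, 21.1]
ee_rot: [0.769, -0.639, -0.0, 0.0]
contact_force: [0.0, -1.7, 0.8]
gripper_width: -0.0
grasp_force: 0.8
```

```bash
python3 look.py; python3 go.py 120.5 20
```

```text
top brass? moved 134.5 lat -3.7 [287 219  31  17 233]
scene brass? moved 107.6 lat 2.6 [335 173   8   9  53]
11.65 [590.4  28.9  21.2] along 92.80523301960258 F [-0.1 -0.6  0.3] -0.2564108592523081
dr [-0.00933947  0.00403467 -0.04383333] slide [-27.7   1.3   1.3]
```

Request:
step_arm([
  {"dr": [0,0,0],"slide": [-2,0,0],"jaw": 0},
  {"dr": [0,0,0],"slide": [-5,0,0],"jaw": 0},
  {"dr": [0,0,0],"slide": [-8,0,0],"jaw": 0},
  {"dr": [0,0,0],"slide": [-11,0,0],"jaw": 0},
  {"dr": [0,0,0],"slide": [-13,0,0],"jaw": 0},
  {"dr": [0,0,0],"slide": [-15,0,0],"jaw": 0},
  {"dr": [0,0,0],"slide": [-17,0,0],"jaw": 0},
  {"dr": [0,0,0],"slide": [-18,0,0],"jaw": 0},
])

```text
clock: 12.65
position: [586.9, 45.2, 21.3]
ee_rot: [0.769, -0.639, 0.0, 0.0]
contact_force: [2.2, -3.9, 0.6]
gripper_width: 0.0
grasp_force: 2.0
```

Request:
step_arm([
  {"dr": [0,0,0],"slide": [-0.5,0,0],"jaw": 0},
  {"dr": [0,0,0],"slide": [-1,0,0],"jaw": 0},
  {"dr": [0,0,0],"slide": [-1.5,0,0],"jaw": 0},
  {"dr": [0,0,0],"slide": [-2,0,0],"jaw": 0},
  {"dr": [0,0,0],"slide": [-2.5,0,0],"jaw": 0},
  {"dr": [0,0,0],"slide": [-3,0,0],"jaw": 0},
  {"dr": [0,0,0],"slide": [-3.5,0,0],"jaw": 0},
  {"dr": [0,0,0],"slide": [-4,0,0],"jaw": 0},
])

```text
clock: 13.65
position: [586.0, 49.6, 21.3]
ee_rot: [0.769, -0.639, -0.0, -0.0]
contact_force: [1.8, -2.1, 1.9]
gripper_width: -0.1
grasp_force: 1.2
```

```bash
python3 look.py; python3 go.py 120.5 20
```

```text
top brass? moved 109.3 lat -3.7 [309 218   6  13  47]
top brass? moved 125.9 lat -0.9 [301 221   7   8  48]
top brass? moved 153.9 lat -5.6 [287 222  15  14  99]
scene brass? moved 128.4 lat 2.8 [343 178   8   8  51]
13.75 [585.8  49.7  21.1] along 114.11811344107021 F [ 0.5 -1.2  0.7] 0.02671297071958741
dr [ 0.00194215  0.00283192 -0.04956816] slide [-6.4  0.6  1.2]
```

Request:
step_arm([
  {"dr": [0,0,0],"slide": [-0.4,0,0],"jaw": 0},
  {"dr": [0,0,0],"slide": [-0.8,0,0],"jaw": 0},
  {"dr": [0,0,0],"slide": [-1.2,0,0],"jaw": 0},
  {"dr": [0,0,0],"slide": [-1.6,0,0],"jaw": 0},
  {"dr": [0,0,0],"slide": [-2,0,0],"jaw": 0},
  {"dr": [0,0,0],"slide": [-2.4,0,0],"jaw": 0},
  {"dr": [0,0,0],"slide": [-2.8,0,0],"jaw": 0},
  {"dr": [0,0,0],"slide": [-3,0,0],"jaw": 0},
])

```text
clock: 14.75
position: [585.2, 52.5, 21.1]
ee_rot: [0.769, -0.639, -0.0, 0.0]
contact_force: [-1.0, -0.2, 0.6]
gripper_width: -0.1
grasp_force: 0.2
```

```bash
python3 look.py; python3 go.py 120.5 20
```

```text
top brass? moved 111.1 lat -4.3 [308 218   7  14  67]
top brass? moved 128.9 lat -0.7 [299 221   8   8  48]
top brass? moved 154.6 lat -5.1 [287 222  13  14  95]
scene brass? moved 130.8 lat 2.0 [345 178   7   8  52]
14.85 [585.3  52.5  21.1] along 116.95502059159296 F [-0.2  0.1 -0.8] 0.04303818091911339
dr [ 0.00084162  0.00152357 -0.04934269] slide [-3.5  0.7  1.1]
```

Request:
step_arm([
  {"dr": [0,0,0],"slide": [-0.4,0,0],"jaw": 0},
  {"dr": [0,0,0],"slide": [-0.8,0,0],"jaw": 0},
  {"dr": [0,0,0],"slide": [-1.2,0,0],"jaw": 0},
  {"dr": [0,0,0],"slide": [-1.6,0,0],"jaw": 0},
  {"dr": [0,0,0],"slide": [-2,0,0],"jaw": 0},
  {"dr": [0,0,0],"slide": [-2.4,0,0],"jaw": 0},
  {"dr": [0,0,0],"slide": [-2.8,0,0],"jaw": 0},
  {"dr": [0,0,0],"slide": [-3,0,0],"jaw": 0},
])

```text
clock: 15.85
position: [584.9, 55.3, 21.2]
ee_rot: [0.769, -0.639, -0.0, 0.0]
contact_force: [0.2, 0.6, -0.6]
gripper_width: 0.3
grasp_force: 0.0
```

```bash
python3 look.py; python3 go.py 120.5 20
```

```text
top brass? moved 113.0 lat -4.7 [306 218   9  14  87]
top brass? moved 154.9 lat -5.2 [287 222  12  14  92]
top brass? moved 134.4 lat -1.1 [297 222   8   8  51]
scene brass? moved 136.4 lat 2.8 [347 179   7   9  52]
15.95 [584.9  55.3  21.2] along 119.81218338465722 F [-0.5 -0.5  0.5] -0.24641495818956555
dr [ 1.86594461e-04  6.39986710e-06 -4.87518197e-02] slide [-0.7  0.8  1.2]
```

The carriage jumped 5.5 mm while the fingers moved only 2.9 mm, and it now sits at the notch (134.4 measured, about 134.7 expected) with no contact. I back off, lift and check.

Request:
step_arm([
  {"dr": [0,0,0],"slide": [5,0,0],"jaw": 0},
  {"dr": [0,0,0],"slide": [15,0,0],"jaw": 0},
  {"dr": [0,0,0],"slide": [28,0,0],"jaw": 0},
  {"dr": [0,0,0],"slide": [40,0,-3],"jaw": 0},
  {"dr": [0,0,0],"slide": [50,0,-25],"jaw": 0},
  {"dr": [0,0,0],"slide": [60,0,-60],"jaw": 0},
  {"dr": [0,0,0],"slide": [70,0,-100],"jaw": 0},
  {"dr": [0,0,0],"slide": [70,0,-130],"jaw": 0},
])

```text
clock: 16.95
position: [598.2, -15.0, 153.4]
ee_rot: [0.768, -0.64, 0.001, -0.001]
contact_force: [-0.4, 0.4, 0.1]
gripper_width: 0.1
grasp_force: 0.0
```

Request:
step_arm([
  {"dr": [0,0,0],"slide": [5,0,-10],"jaw": 0},
  {"dr": [0,0,0],"slide": [20,0,-20],"jaw": 0},
  {"dr": [0,0,0],"slide": [40,0,-20],"jaw": 0},
  {"dr": [0,0,0],"slide": [60,0,-20],"jaw": 0},
  {"dr": [0,0,0],"slide": [70,0,-20],"jaw": 0},
  {"dr": [0,0,0],"slide": [75,0,-20],"jaw": 0},
  {"dr": [0,0,0],"slide": [75,0,-20],"jaw": 0},
  {"dr": [0,0,0],"slide": [75,0,-20],"jaw": 0},
])

```text
clock: 17.95
position: [611.3, -86.9, 171.2]
ee_rot: [0.769, -0.639, -0.0, -0.0]
contact_force: [-0.1, 0.6, 0.1]
gripper_width: -0.1
grasp_force: 0.0
```

```bash
python3 look.py; python3 go.py 0 100; python3 -c "
from h import *
im=optics.get_image('scene');cv2.imwrite('pics/end.png',cv2.resize(im[120:300,220:480],None,fx=3,fy=3))"
```

```text
scene brass? moved 136.9 lat 2.5 [347 179   8   9  56]
18.05 [611.3 -86.8 171.3] along -24.739414750719146 F [ 0.2 -0.6 -1. ] -0.1140614354404446
dr [-0.0009064   0.00026708 -0.04367723] slide [-24.7   0.   71.3]
```

View pics/end.png

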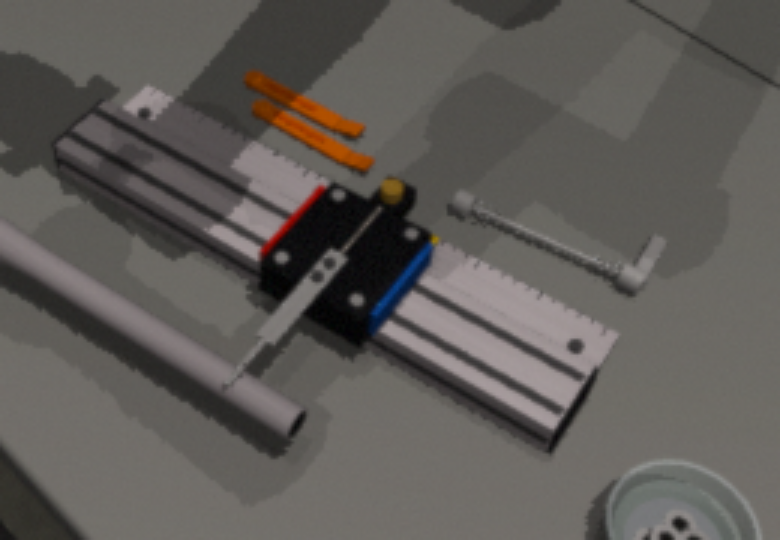

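The end view shows the carriage standing over the click plate, with the brass top at (392,190). The levers, the skewer and the dish haven't been disturbed, and the arm is clear. I hand the job in.

```bash
python3 -c "
from bench import arm
print(arm.job_done())"
```

```text
the job is handed in; nothing more can be done
None
```

I pushed the carriage by its red pad over the low ridge; it measures within about 1 mm of the notch and the job is handed in at about 18 s, but my first pass ran too high and took the fingertips just over the carriage and past the pointer's root, where I felt no force but can't rule out a light touch.

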